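# Open a backup unit's battery bay and hold the new pack against its sprung contacts

## Task

Use the orange pry tool, not the gripper's fingers, to push the snug cover of the backup-power unit all the way open, and lay the tool back on the desk. Then set the blue battery pack down into the bay, upright and with its brass terminals squarely against the sprung brass contact plate, and press the plate back until its red pointer stands in the green mark, never as far as its end stop. Finish while still holding the pack there steadily, as a third hand for me to screw the retaining bar in behind it, and leave the other things on the desk where they are.

Things in the scene. Friction and masses are not known exactly. Their poses are not given: they have to be found in the camera images.
- unit: Fixed cream backup-power unit on the desk, 300 x 150 mm, 50 mm high. x: its length, the way the cover opens and the pack is pressed; z up. Origin on the desk surface under the centre of the battery bay, 85 mm from the unit's rear end (-x), 215 mm from its front end. From x = 75 mm on it is closed, 50 mm high, and the open cover parks over it.
- bay_floor (a point): Centre of the bay's flat floor, 10 mm above the desk, above the unit's origin, same axes. The bay is clear from x = -70 mm to the contact plate (x = 30 mm at rest) and y = -65 to 65 mm; rims 50 mm above the desk. At its +y side, where x is over 20 and y over 51 mm, a ledge 36 mm above the desk carries the green mark.
- cover (a joint): Travel of the grey sliding cover along the unit's +x, m: 0 shut, 0.13 at its end stop; over 0.115 counts as fully open. Snug: takes about 5 N to slide and stays where it is left. 150 x 126 x 5 mm, top 56 mm above the desk; shut, it lies over the bay from x = -75 to 75 mm of the unit.
- cover_ridge (a point): Middle of the rear (-x) face of the black push ridge across the cover, for the tool to push. The ridge is 80 mm long across the unit, 8 mm thick, 16 mm high (56 to 72 mm above the desk). This point is 64 mm above the desk, moves with the cover, and is at x = -49 mm of the unit when shut.
- plate (a joint): Travel of the brass contact plate, in m: 0 at rest, grows as it is pushed along the unit's +x, end stop at 0.022 (from 0.0215 on counts as driven to the stop). A spring of 450 N/m pushes it back, with no preload: 0.014 takes 6.3 N. The red pointer is in the green mark (8 mm long) from 0.010 to 0.018.
- plate_face (a point): Middle of the plate's contact face, 29 mm above the desk, moving with it; at rest at x = 30 mm, y = 0 of the unit. The plate is 60 mm wide, from 12 to 42 mm above the desk; the face looks to the unit's -x.
- battery_centre (a point): Centre of the loose blue battery pack, a block 60 mm long (x) x 45 mm wide (y) x 38 mm high (z) of about 0.24 kg, white band round its middle, standing on the desk; grip it across the 45 mm. Axes as the pack's: +x points to the end with the brass terminals, z up.
- battery_terminals (a point): Middle of the pack's terminal end face, 30 mm along +x from its centre.
- pry_grip (a point): Grip point of the loose pry tool (50 g), in its orange handle half-way up (10 mm above its underside). The handle is 16 mm wide (y) and 20 mm high (z) and reaches from 55 mm behind to 35 mm ahead of this point; +x points to the tip, z up. It lies flat on the desk.
- pry_tip (a point): Middle of the end of the tool's black blade, 110 mm ahead of the grip point and 6 mm lower. The blade is 12 mm wide and 8 mm thick, its underside level with the handle's.
- bar: Steel retaining bar, 18 x 90 x 4 mm, lying on the desk beyond the unit. Leave alone.
- screwdriver: Red-handled screwdriver lying on the desk beyond the unit; origin about its middle. Leave alone.
- mouse: Black computer mouse, 105 x 60 x 33 mm, on a grey mat on the left. Leave alone.
- stapler: Red and black stapler, 130 x 36 x 46 mm, beyond the unit on the left. Leave alone.
- bottle: Small blue jar with a yellow cap, 48 mm across, 100 mm high, beyond the unit on the right. Leave alone.
Mind the look-alikes: they are no part of the job. Of the things shaped like the part that bears pry_grip, the orange one is meant. There is more than one size of the part that bears battery_centre; the job needs the smaller.

How it is judged:
By the outcome, as a careful person would: the job done as asked, in the order asked, and still so for the second after the job is handed in, while the arm keeps its last pose, push and grip.
It also fails if it takes over 72 s, if anything falls off the work surface, if the arm or the gripper's body presses on something with over 40 N, if the wrist force passes 120 N, or if a joint passes its speed limit or range.

## Robot

A 7-joint arm with a two-finger parallel gripper is mounted at the origin on the work surface. World frame = base frame: x ahead of the robot, y to its left, z up, the work surface at z = 0. Lengths are in mm, angles in rad, forces in N, time in s.
With the tool pointing down it reaches from about 400 to 850 mm from the base axis. Payload 10.4 kg.
Tool frame: the origin (TCP) lies on the front face of the gripper's body, between the roots of the fingers; the fingertips stand 70 mm ahead of it and the grasp point (between the pads) lies 51 mm ahead of it (robot.pinch_z is the distance from the TCP to the grasp point, in mm); z points along the fingers, y is the line along which they close (so a half turn about z gives the same grasp; the last joint's range is limited). The gripper opens to 87 mm and grips with 3 to 60 N. Pads are 19 mm wide; open, the fingers measure 117 mm over their backs; the gripper's body (75 mm by 190 mm) begins 51 mm behind the grasp point.
Start: joints at [-1.29, 0.332, -0.065, 1.46, 0.022, 1.35, -0.088], TCP at [186.954, 596.4, 292.276] pointing down, gripper open.
Joint ranges: [-2.6, 2.6], [-0.5, 2.12], [-1.47, 1.34], [0.16, 2.42], [-1.27, 4.41], [0.06, 2.06], [-2.6, 2.6]. Speed limits (rad/s): [2.22, 2.22, 2.79, 2.79, 3.14, 3.14, 3.14].

## Interface

Orientations are given as a unit quaternion [w, x, y, z].
In Python, from station import robot gives the robot as it stands. The module is installed in compiled form; this text tells all that it offers.
- The arm moves only by the tool step_arm, never from a script. Its argument "rows" is a list of rows, each a list of 7 numbers: the shift along the world's x, y, z in cm, then the turn, a rotation vector about the world's x, y, z in degrees, then the opening, from -1 (shut) to 1 (fully open). In form: [[dx, dy, dz, rx, ry, rz, fingers], ...]. A call has 1 to 20 rows; each row is the pose to reach, as a shift and turn from the pose commanded when the call began; what a row does not reach only later rows make up. A row lasts 1/10 s, in which the tool goes at most 50 mm and 8.59 degrees, less where a joint would pass 70% of its speed; a pose out of reach is approached as far as the arm can. A call with a gripper value outside its range is refused whole. The fingers move at their own pace and stop on an object; "force" is the grip in N (left out, the last holds). Time passes only in rows, so rows that repeat a pose let the fingers close. It gives the time, the measured TCP pose, the force, the opening and the grip force at its end, in the units of the state.
- robot.observe(): the state, without advancing time (a new reading comes with each control period).
- robot.capture(name): name is "scene" or "top" or "wrist"; returns the picture (384x512x3 uint8, red, green, blue); there is no depth.
- robot.calibration(name): a dict with "intrinsics" (3x3 intrinsics, pixels), "eye" and "attitude" of the camera in the world. Camera axes: x right, y up, looking along -z (the intrinsics and any distortion apply to the point x, -y, -z); pixel columns grow to the right and rows downward; lengths in mm; the calibration is good to about 2 mm. A picture is of the moment at which its call begins: read the wrist's pose just before it. calibration takes no time and is no camera call; for the wrist camera it gives the pose at the moment of the call.
- robot.sign_off(): hands the job in; it is judged then, once.
The state is a dict: "clock": time; "joint_positions": joint angles; "qvel": joint speeds; "tau": joint torques, N m; "tool_pos": TCP position; "ee_rot": TCP orientation; "ft_force": force on the tool from outside, world axes, zero at the start; "wrist_torque": the same for the moment, N m; "grip_width": opening from 0.0 (shut) to 1.0 (fully open); "grip_force": force on a finger pad.
Only numpy, scipy, OpenCV 4.12 (cv2) and the standard library are available. Lean on these libraries where they do the work, as an engineer would, in place of code of your own. Each camera call takes 0.05 s, during which the arm holds its last target. There are 200 camera calls.

## Working session

There is one attempt and no reset: what is moved stays moved. The work goes in short steps, Python scripts to look and compute and a tool call to move; the robot and the scene stay as the last step left them, time stands still between calls to the robot, and variables do not carry over. Pictures are saved under pics/ and viewed, at most 10 in all, crops included, and the job is handed in when it is done.

Besides the shell and the picture viewer there is one more tool, called after "Request:" as name([rows], argument=value, ...), one row to a line, values as JSON. step_arm: Moves the arm, as the interface text tells. Its arguments: {"type":"object","properties":{"rows":{"type":"array","items":{"type":"array","items":{"type":"number"}}},"force":{"type":"number"}},"required":["rows"]}

```bash
mkdir -p pics
cat > h.py <<'E'
import numpy as np, cv2
from station import robot
from scipy.spatial.transform import Rotation as R
def cal(n):
    c=robot.calibration(n); K=np.array(c["intrinsics"]); e=np.array(c["eye"]); a=np.array(c["attitude"])
    M=a if a.shape==(3,3) else R.from_quat(a[[1,2,3,0]]).as_matrix()
    return c,K,e,M
def px2w(C,uv,z):
    c,K,e,M=C; out=[]
    for u,v in uv:
        d=np.linalg.inv(K)@[u,v,1]; d=M@[d[0],-d[1],-d[2]]
        out.append(e+d*(z-e[2])/d[2])
    return np.array(out)
def w2px(C,P):
    c,K,e,M=C; q=(np.atleast_2d(P)-e)@M; q=q*[1,-1,-1]; p=q@K.T
    return p[:,:2]/p[:,2:]
def snap(n,f):
    C=cal(n); im=robot.capture(n); cv2.imwrite(f"pics/{f}.png",im[:,:,::-1]); return C,im
E
python3 - <<'E'
from h import *
for n in("top","scene"):
    C,im=snap(n,n+"1"); print(C[0])
a=cv2.imread("pics/top1.png");b=cv2.imread("pics/scene1.png")
cv2.imwrite("pics/top1x.png",cv2.resize(a,(800,600),interpolation=cv2.INTER_CUBIC))
cv2.imwrite("pics/scene1x.png",cv2.resize(b,(800,600),interpolation=cv2.INTER_CUBIC))
print(robot.observe())
E
```

```text
{'intrinsics': array([[403.123087  ,   0.        , 252.72767624],
       [  0.        , 403.123087  , 198.80957373],
       [  0.        ,   0.        ,   1.        ]]), 'eye': array([ 368.46233115,   53.77893485, 1211.60221319]), 'attitude': array([-0.70009273, -0.05392954,  0.05981555,  0.70949551])}
{'intrinsics': array([[362.06584777,   0.        , 262.55136194],
       [  0.        , 362.06584777, 186.86351381],
       [  0.        ,   0.        ,   1.        ]]), 'eye': array([1360.11999927,   85.29770477,  765.10881229]), 'attitude': array([0.62601477, 0.28723314, 0.30141858, 0.65935534])}
{'clock': 0.1, 'joint_positions': array([-1.28960901,  0.33281741, -0.06468972,  1.46082923,  0.02159633,
        1.34988951, -0.08850405]), 'qvel': array([-1.73979003e-04, -1.26090050e-03, -2.13332036e-03, -1.97434708e-03,
        5.08894368e-05,  6.07240839e-04, -5.70386010e-04]), 'tau': array([ 1.30185417e-03, -6.24536920e+01,  2.43910012e-02, -3.90717781e+01,
       -6.15434186e-02,  3.66152718e-02,  4.17787089e-05]), 'tool_pos': array([186.89054873, 596.14728458, 291.54137315]), 'ee_rot': array([-6.73947851e-05,  1.51308231e-01,  9.88486434e-01, -6.20527380e-04]), 'ft_force': array([0.23833027, 0.25888888, 0.37837364]), 'wrist_torque': array([ 0.01832048,  0.05015273, -0.00179155]), 'grip_force': 0.0, 'grip_width': 0.9995985664905239}
```

View pics/top1x.png

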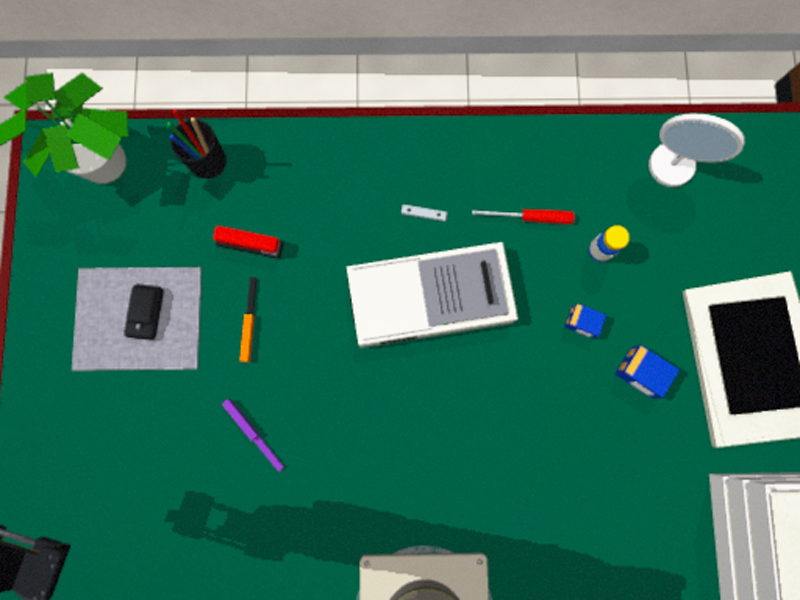

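View pics/scene1x.png

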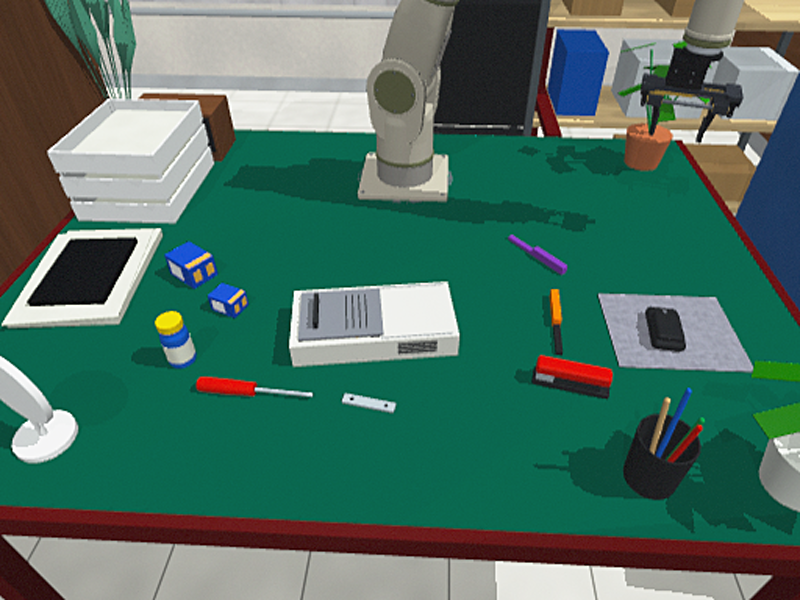

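The top view shows the unit (350–517, 243–345 px at 800x600), with its +x pointing image left (world +y).
- **Tools:** orange at (247,320) and purple at (253,435). The orange one is meant.
- **Packs:** small at (586,320) and large at (648,372). The smaller one is meant.

I'll confirm both in one crop and measure.

Run:
```python
from h import *
im=cv2.imread("pics/top1.png")
a=cv2.resize(im[170:240,130:180],(400,560),interpolation=cv2.INTER_CUBIC)
b=cv2.resize(im[185:260,355:440],(400,353),interpolation=cv2.INTER_CUBIC)
s=cv2.imread("pics/scene1.png")
c=cv2.resize(s[150:205,100:165],(240,203),interpolation=cv2.INTER_CUBIC)
o=np.zeros((560,800,3),np.uint8);o[:,:400]=a;o[:353,400:]=b;o[355:558,400:640]=c
cv2.imwrite("pics/crop1.png",o)
C=cal("top");hsv=cv2.cvtColor(im,cv2.COLOR_BGR2HSV)
def seg(lo,hi,box,z,name):
    m=cv2.inRange(hsv,lo,hi);k=np.zeros_like(m);x0,y0,x1,y1=box;k[y0:y1,x0:x1]=m[y0:y1,x0:x1]
    p=np.argwhere(k)[:,::-1].astype(np.float32);w=px2w(C,p,z)[:,:2].astype(np.float32)
    r=cv2.minAreaRect(w);print(name,len(p),"mean",w.mean(0).round(1),"rect",np.round(r[0],1),np.round(r[1],1),round(r[2],1));return w
seg((5,150,120),(22,255,255),(140,170,175,240),20,"orange handle")
seg((0,0,0),(179,255,70),(150,175,170,201),8,"blade?")
seg((100,120,60),(130,255,255),(355,185,392,220),38,"small pack blue")
seg((100,120,60),(130,255,255),(390,215,440,260),50,"big pack blue")
seg((10,60,120),(30,200,255),(355,185,392,220),38,"small brass")
seg((0,0,0),(179,255,60),(300,160,325,200),72,"ridge")
# unit top outline
m=cv2.inRange(hsv,(0,0,150),(179,60,255));k=np.zeros_like(m);k[150:225,215:335]=m[150:225,215:335]
cs,_=cv2.findContours(k,cv2.RETR_EXTERNAL,cv2.CHAIN_APPROX_NONE);c=max(cs,key=cv2.contourArea)
ap=cv2.approxPolyDP(c,5,True)[:,0];print(ap.tolist());print(px2w(C,ap,50).round(1)[:,:2].tolist())
```

```text
orange handle 193 mean [513.7 326.6] rect [514.2 326.5] [18.3 90.5] 85.8
blade? 135 mean [597.1 318.8] rect [599.1 318.2] [19.  71.6] 85.6
small pack blue 284 mean [ 534.9 -322.4] rect [ 536.4 -316. ] [67.  52.4] 66.8
big pack blue 629 mean [ 434.7 -427.9] rect [ 438.3 -420.6] [97.3 74.8] 56.4
small brass 50 mean [ 549.5 -297. ] rect [ 549.7 -294.8] [15.7 39.7] 68.6
ridge 73 mean [ 605.4 -127.1] rect [ 605.3 -126.9] [75.3  8. ] 9.0
[[321, 155], [222, 170], [229, 220], [330, 204]]
[[686.6, -162.2], [644.4, 132.3], [495.9, 112.3], [538.9, -182.5]]
```

View pics/crop1.png

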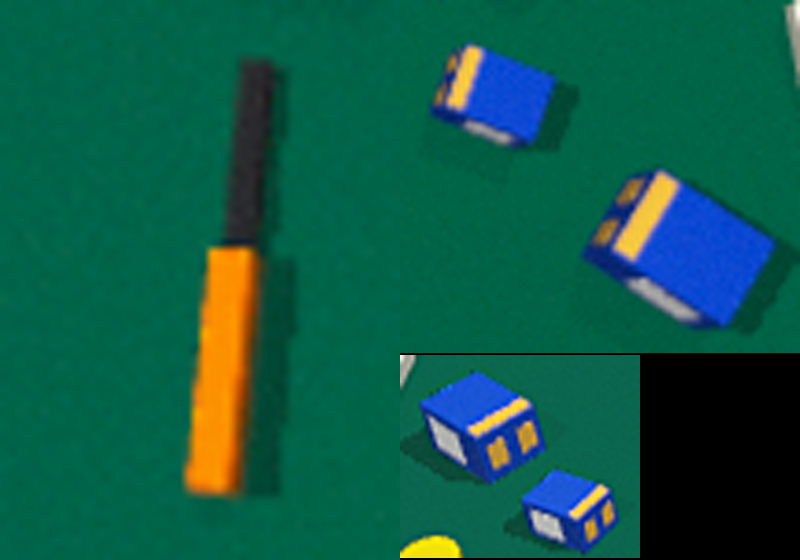

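The crop confirms both targets:
- **Tool:** the left panel is the orange-handled one, with its blade pointing world +x.
- **Pack:** the upper-left pack in the right panel is the smaller, with its terminal end facing left (world +y).

Now I move above the tool.

Request:
step_arm([
  [33.7,-27,-9,0,0,-167.6,1],
  [33.7,-27,-9,0,0,-167.6,1],
  [33.7,-27,-9,0,0,-167.6,1],
  [33.7,-27,-9,0,0,-167.6,1],
  [33.7,-27,-9,0,0,-167.6,1],
  [33.7,-27,-9,0,0,-167.6,1],
  [33.7,-27,-9,0,0,-167.6,1],
  [33.7,-27,-9,0,0,-167.6,1],
  [33.7,-27,-9,0,0,-167.6,1],
  [33.7,-27,-9,0,0,-167.6,1],
  [33.7,-27,-9,0,0,-167.6,1],
  [33.7,-27,-9,0,0,-167.6,1],
  [33.7,-27,-9,0,0,-167.6,1],
  [33.7,-27,-9,0,0,-167.6,1],
  [33.7,-27,-9,0,0,-167.6,1],
  [33.7,-27,-9,0,0,-167.6,1],
  [33.7,-27,-9,0,0,-167.6,1],
  [33.7,-27,-9,0,0,-167.6,1],
  [33.7,-27,-9,0,0,-167.6,1],
  [33.7,-27,-9,0,0,-167.6,1],
], force=40)

```text
clock: 2.1
tool_pos: [523.7, 326.4, 201.8]
ee_rot: [0.0, 0.999, -0.046, -0.0]
ft_force: [0.2, -0.3, 1.2]
grip_width: 1.0
grip_force: 0.0
```

Run:
```python
from h import *
C,im=snap("wrist","w1")
print(C[0]['eye'],robot.observe()['joint_positions'].round(2))
hsv=cv2.cvtColor(im[:,:,::-1].copy(),cv2.COLOR_BGR2HSV)
m=cv2.inRange(hsv,(5,150,120),(22,255,255))
cs,_=cv2.findContours(m,cv2.RETR_EXTERNAL,cv2.CHAIN_APPROX_NONE)
for c in cs:
    if cv2.contourArea(c)>300:
        w=px2w(C,c[:,0].astype(float),20)[:,:2].astype(np.float32);print(cv2.boundingRect(c),cv2.minAreaRect(w))
```

```text
[595.58137095 319.52294501 293.83341456] [-1.1   0.42  0.6   1.62 -0.25  1.18 -2.11]
```

View pics/w1.png

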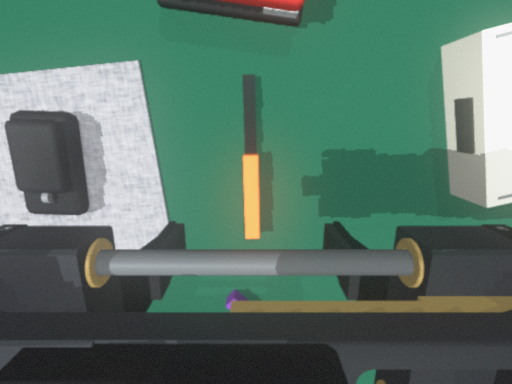

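The tool lies centred under the hand: handle (243–260, 155–240), blade up to row 75. I'll loosen the colour bounds.

Run:
```python
from h import *
im=cv2.imread("pics/w1.png");C=cal("wrist")
hsv=cv2.cvtColor(im,cv2.COLOR_BGR2HSV);print(hsv[200,251],hsv[110,250])
def rep(m,z,box):
    k=np.zeros_like(m);x0,y0,x1,y1=box;k[y0:y1,x0:x1]=m[y0:y1,x0:x1]
    c=max(cv2.findContours(k,cv2.RETR_EXTERNAL,cv2.CHAIN_APPROX_NONE)[0],key=cv2.contourArea)
    w=px2w(C,c[:,0].astype(float),z)[:,:2].astype(np.float32);print(cv2.boundingRect(c),cv2.minAreaRect(w))
rep(cv2.inRange(hsv,(5,90,120),(28,255,255)),20,(235,140,270,244))
rep(cv2.inRange(hsv,(0,0,0),(179,255,60)),8,(235,60,270,156))
s=cv2.imread("pics/w1.png")
# unit front corners
print(px2w(C,[(443,50),(455,190),(487,205)],50).round(1), px2w(C,[(251,75)],8))
```

```text
[ 20 135 247] [75 25 81]
(242, 153, 19, 87) ((517.6421508789062, 329.3468017578125), (17.12515640258789, 91.33444213867188), 85.863525390625)Traceback (most recent call last):
  File "<stdin>", line 9, in <module>
  File "<stdin>", line 6, in rep
ValueError: max() iterable argument is empty
```

Request:
step_arm([
  [0.3,0.1,-5,0,0,1,0.2],
  [0.3,0.1,-9,0,0,1,0.0],
  [0.3,0.1,-12,0,0,1,0],
  [0.3,0.1,-12.9,0,0,1,0],
  [0.3,0.1,-12.9,0,0,1,0],
  [0.3,0.1,-12.9,0,0,1,-1],
  [0.3,0.1,-12.9,0,0,1,-1],
  [0.3,0.1,-12.9,0,0,1,-1],
  [0.3,0.1,-12.9,0,0,1,-1],
  [0.3,0.1,-12.9,0,0,1,-1],
  [0.3,0.1,-12.9,0,0,1,-1],
  [0.3,0.1,-12.9,0,0,1,-1],
], force=40)

```text
clock: 3.35
tool_pos: [527.0, 327.5, 73.6]
ee_rot: [-0.0, 0.999, -0.035, 0.0]
ft_force: [0.3, -0.7, 4.1]
grip_width: 0.182
grip_force: 40.0
```

Request:
step_arm([
  [0,0,5,0,0,0,-1],
  [0,0,10,0,0,0,-1],
  [0,0,15,0,0,0,-1],
  [10,-59,15,0,0,102.2,-1],
  [10,-59,15,0,0,102.2,-1],
  [10,-59,15,0,0,102.2,-1],
  [10,-59,15,0,0,102.2,-1],
  [10,-59,15,0,0,102.2,-1],
  [10,-59,15,0,0,102.2,-1],
  [10,-59,15,0,0,102.2,-1],
  [10,-59,15,0,0,102.2,-1],
  [10,-59,15,0,0,102.2,-1],
  [10,-59,15,0,0,102.2,-1],
  [10,-59,15,0,0,102.2,-1],
  [10,-59,15,0,0,102.2,-1],
  [10,-59,15,0,0,102.2,-1],
  [10,-59,15,0,0,102.2,-1],
  [10,-59,15,0,0,102.2,-1],
  [10,-59,15,0,0,102.2,-1],
  [10,-59,15,0,0,102.2,-1],
])

```text
clock: 5.35
tool_pos: [627.3, -260.9, 223.3]
ee_rot: [-0.0, 0.654, 0.756, 0.0]
ft_force: [0.2, -0.3, 0.6]
grip_width: 0.179
grip_force: 40.0
```

Run:
```python
from h import *
o=robot.observe();print(o['tool_pos'],o['ee_rot'],o['joint_positions'].round(2),o['grip_width'])
C,im=snap("wrist","w2");print(C[0])
np.savez("w2.npz",K=C[1],e=C[2],M=C[3])
Ct=cal("top");print("bottle cap",px2w(Ct,[(394,152)],100),"base",px2w(Ct,[(384,165)],0))
```

```text
[ 627.34546231 -260.90853875  223.26243688] [-1.85816565e-04  6.54128051e-01  7.56383724e-01  3.46668263e-04] [-0.03  0.53  0.52  1.41 -0.27  1.27  0.65] 0.1787891576243088
{'intrinsics': array([[278.82488421,   0.        , 253.96237903],
       [  0.        , 278.82488421, 194.80833426],
       [  0.        ,   0.        ,   1.        ]]), 'eye': array([ 616.84670756, -189.70181871,  315.32292975]), 'attitude': array([ 0.98851316, -0.13256171, -0.00951641,  0.07196228])}
bottle cap [[ 679.20445651 -361.95286005  100.        ]] base [[ 666.01782876 -365.40697569    0.        ]]
```

View pics/w2.png

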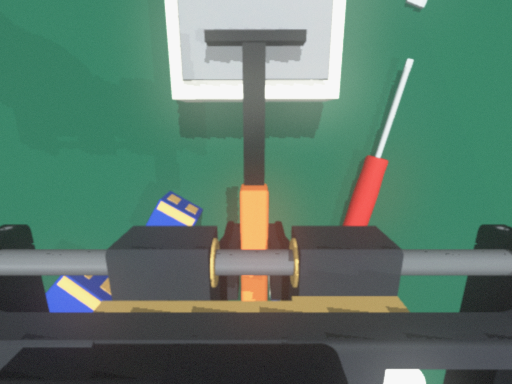

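The wrist view shows the blade (243–265, 43–185) pointing at the black ridge (205–306, 30–45) and square with the unit. The unit's rear edge runs (172,99)–(340,97).

Run:
```python
from h import *
d=np.load("w2.npz");C=(None,d['K'],d['e'],d['M'])
im=cv2.imread("pics/w2.png");g=cv2.cvtColor(im,cv2.COLOR_BGR2GRAY)
for c in(220,290): print("ridge col",c,g[24:56,c].tolist())
for c in(200,310): print("rear col",c,g[70:110,c].tolist())
for r in(60,85): print("row",r,g[r,160:195].tolist(),g[r,325:355].tolist())
```

```text
ridge col 220 [213, 213, 212, 212, 201, 156, 117, 105, 103, 104, 103, 103, 105, 103, 107, 103, 99, 92, 87, 86, 91, 101, 144, 162, 166, 165, 167, 168, 165, 169, 166, 165]
ridge col 290 [213, 212, 213, 211, 209, 154, 113, 105, 104, 103, 105, 104, 103, 103, 108, 104, 96, 88, 87, 86, 89, 113, 152, 162, 166, 164, 162, 167, 166, 165, 168, 168]
rear col 200 [215, 211, 212, 211, 213, 211, 212, 212, 208, 174, 220, 234, 235, 236, 244, 246, 246, 247, 247, 247, 247, 247, 247, 247, 247, 247, 247, 247, 243, 202, 163, 155, 135, 119, 118, 114, 116, 115, 115, 115]
rear col 310 [217, 214, 218, 214, 216, 214, 213, 212, 200, 209, 237, 241, 241, 241, 241, 243, 247, 247, 247, 247, 247, 247, 247, 247, 247, 247, 247, 247, 242, 194, 167, 153, 136, 129, 124, 125, 126, 122, 123, 123]
row 60 [126, 126, 125, 128, 129, 126, 129, 129, 153, 239, 247, 247, 247, 247, 247, 247, 247, 247, 247, 247, 245, 223, 201, 202, 200, 202, 203, 205, 202, 203, 204, 211, 211, 211, 213] [214, 214, 214, 214, 234, 247, 247, 247, 247, 247, 247, 247, 247, 247, 247, 247, 241, 158, 138, 140, 136, 139, 138, 134, 137, 137, 135, 135, 135, 133]
row 85 [125, 123, 122, 124, 124, 124, 124, 125, 128, 127, 153, 240, 247, 247, 247, 247, 247, 247, 247, 247, 247, 247, 247, 247, 247, 247, 247, 247, 246, 246, 246, 246, 246, 244, 238] [247, 247, 247, 247, 247, 247, 247, 247, 247, 247, 247, 247, 247, 247, 242, 170, 139, 141, 142, 137, 137, 139, 137, 138, 135, 135, 135, 135, 136, 135]
```

Run:
```python
from h import *
d=np.load("w2.npz");C=(None,d['K'],d['e'],d['M'])
print("ridge front top",px2w(C,[(220,29),(290,29)],72).round(1)[:,:2].tolist())
print("ridge rear top",px2w(C,[(220,40),(290,40)],72).round(1)[:,:2].tolist())
print("ridge rear bot",px2w(C,[(220,45.7),(290,45.5)],56).round(1)[:,:2].tolist())
print("cover rear",px2w(C,[(200,79),(310,78.5)],56).round(1)[:,:2].tolist())
print("unit rear",px2w(C,[(200,98.9),(310,98.8)],50).round(1)[:,:2].tolist())
print("sides",px2w(C,[(168.3,60),(341.6,60),(170.2,85),(340,85)],50).round(1)[:,:2].tolist())
print("ridge ends",px2w(C,[(205,36),(306,36)],72).round(1)[:,:2].tolist())
u=np.array([np.cos(np.radians(98.2)),np.sin(np.radians(98.2))]);print(u)
```

```text
ridge front top [[580.9, -126.9], [634.8, -119.0]]
ridge rear top [[581.8, -134.6], [636.2, -126.6]]
ridge rear bot [[579.9, -135.3], [638.2, -126.6]]
cover rear [[565.7, -163.7], [659.9, -149.5]]
unit rear [[566.1, -179.7], [664.3, -165.3]]
sides [[535.8, -151.7], [685.2, -129.9], [538.8, -171.9], [688.4, -150.0]]
ridge ends [[569.8, -133.5], [648.1, -122.0]]
[-0.14262893  0.98977623]
```

Request:
step_arm([
  [0,0,-4,0,0,0,-1],
  [0,0,-8,0,0,0,-1],
  [0,0,-8.9,0,0,0,-1],
  [0,0,-8.9,0,0,0,-1],
  [-0.15,1.0,-8.9,0,0,0,-1],
  [-0.25,1.7,-8.9,0,0,0,-1],
  [-0.33,2.2,-8.9,0,0,0,-1],
  [-0.4,2.7,-8.9,0,0,0,-1],
  [-0.47,3.2,-8.9,0,0,0,-1],
  [-0.54,3.7,-8.9,0,0,0,-1],
  [-0.65,4.4,-8.9,0,0,0,-1],
  [-0.75,5.1,-8.9,0,0,0,-1],
  [-0.85,5.8,-8.9,0,0,0,-1],
  [-0.95,6.5,-8.9,0,0,0,-1],
  [-1.05,7.2,-8.9,0,0,0,-1],
])

```text
clock: 6.9
tool_pos: [616.9, -192.0, 135.6]
ee_rot: [0.002, 0.655, 0.755, -0.0]
ft_force: [1.7, -5.7, 0.9]
grip_width: 0.183
grip_force: 40.0
```

Request:
step_arm([
  [-0.1,0.7,-0.1,0,0,0,-1],
  [-0.2,1.4,-0.2,0,0,0,-1],
  [-0.3,2.1,-0.2,0,0,0,-1],
  [-0.4,2.8,-0.2,0,0,0,-1],
  [-0.5,3.5,-0.2,0,0,0,-1],
  [-0.6,4.2,-0.2,0,0,0,-1],
  [-0.7,4.8,-0.2,0,0,0,-1],
  [-0.78,5.3,-0.2,0,0,0,-1],
  [-0.83,5.6,-0.2,0,0,0,-1],
  [-0.88,5.9,-0.2,0,0,0,-1],
  [-0.9,6.1,-0.2,0,0,0,-1],
  [-0.93,6.3,-0.2,0,0,0,-1],
])

```text
clock: 8.1
tool_pos: [607.7, -128.9, 133.7]
ee_rot: [0.002, 0.655, 0.755, 0.0]
ft_force: [0.9, -4.7, 2.8]
grip_width: 0.185
grip_force: 40.0
```

Run:
```python
from h import *
C,im=snap("wrist","w3");np.savez("w3.npz",K=C[1],e=C[2],M=C[3])
```

```text
(no output)
```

View pics/w3.png

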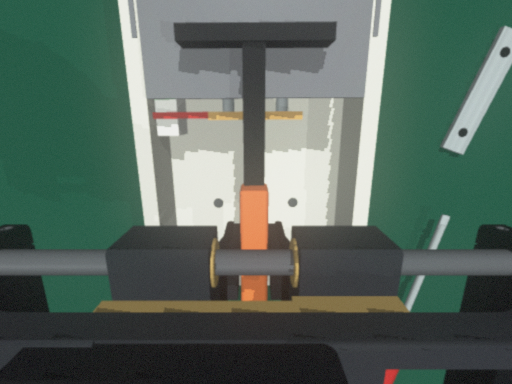

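The picture shows the bay opening: brass plate at row 116 (208–302), red pointer (153–208), ridge at row 36. Travel is about 118 mm by estimate, so I push on gently.

Request:
step_arm([
  [-0.05,0.3,0,0,0,0,-1],
  [-0.09,0.6,0,0,0,0,-1],
  [-0.12,0.8,0,0,0,0,-1],
  [-0.12,0.8,0,0,0,0,-1],
])

```text
clock: 8.55
tool_pos: [606.3, -120.2, 133.1]
ee_rot: [0.001, 0.655, 0.756, 0.0]
ft_force: [1.2, -3.9, 1.8]
grip_width: 0.182
grip_force: 40.0
```

Request:
step_arm([
  [-0.03,0.2,0,0,0,0,-1],
  [-0.04,0.3,0,0,0,0,-1],
  [-0.06,0.4,0,0,0,0,-1],
  [-0.06,0.4,0,0,0,0,-1],
])

```text
clock: 8.95
tool_pos: [605.7, -116.3, 132.9]
ee_rot: [0.001, 0.655, 0.756, 0.0]
ft_force: [1.4, -4.5, 2.3]
grip_width: 0.18
grip_force: 40.0
```

Run:
```python
from h import *
C,im=snap("wrist","w4");np.savez("w4.npz",K=C[1],e=C[2],M=C[3])
g=cv2.cvtColor(im,cv2.COLOR_RGB2GRAY)
for c in(190,320): print(c,g[15:55,c].tolist())
for c in(230,290): print(c,[tuple(int(t) for t in x) for x in im[85:130:2,c]])
print(g[75:110,190].tolist(), g[75:110,320].tolist())
```

```text
190 [149, 148, 148, 149, 148, 149, 144, 106, 71, 63, 63, 64, 63, 64, 67, 65, 64, 67, 67, 64, 66, 64, 61, 65, 66, 56, 53, 52, 52, 48, 52, 51, 58, 95, 111, 112, 113, 113, 113, 113]
320 [150, 149, 149, 149, 148, 146, 106, 73, 69, 68, 69, 69, 68, 68, 66, 66, 69, 66, 66, 65, 64, 66, 68, 67, 63, 56, 48, 47, 53, 52, 55, 60, 85, 105, 114, 113, 114, 113, 111, 113]
230 [(141, 145, 147), (141, 143, 146), (140, 144, 145), (144, 147, 151), (140, 145, 147), (141, 144, 148), (128, 131, 135), (115, 120, 121), (123, 128, 127), (124, 131, 130), (126, 131, 130), (125, 131, 131), (126, 132, 130), (127, 132, 132), (127, 132, 131), (126, 132, 131), (129, 134, 133), (127, 134, 131), (126, 131, 130), (131, 136, 135), (130, 136, 133), (131, 137, 135), (168, 177, 176)]
290 [(142, 145, 148), (146, 150, 153), (143, 149, 151), (144, 149, 151), (145, 150, 152), (145, 149, 151), (130, 133, 134), (187, 189, 178), (189, 191, 181), (190, 192, 180), (188, 191, 179), (190, 191, 179), (188, 189, 179), (189, 191, 178), (189, 191, 179), (190, 192, 180), (189, 191, 179), (188, 191, 178), (189, 191, 180), (191, 193, 181), (189, 189, 177), (190, 193, 179), (171, 172, 161)]
[149, 148, 148, 150, 148, 149, 147, 149, 147, 150, 147, 148, 150, 149, 148, 149, 147, 148, 149, 147, 149, 149, 147, 130, 168, 186, 189, 189, 191, 189, 184, 186, 184, 181, 177] [148, 149, 147, 147, 147, 148, 147, 149, 149, 148, 147, 149, 146, 149, 150, 150, 148, 147, 150, 148, 147, 145, 136, 160, 175, 175, 177, 176, 175, 175, 177, 176, 175, 175, 176]
```

Run:
```python
from h import *
d=np.load("w4.npz");C=(None,d['K'],d['e'],d['M'])
o=np.array([602.8,-88.4]);u=np.array([-.146,.989]);v=np.array([-.989,-.146])
def U(uv,z):
    w=px2w(C,uv,z)[:,:2]-o;return np.c_[w@u,w@v].round(1).tolist()
print("cover rear",U([(190,97.5),(320,97)],56));print("ridge front top",U([(190,22),(320,21.3)],72));print("ridge rear bot",U([(190,47.6),(320,47.2)],56))
```

```text
cover rear [[55.6, 37.6], [55.6, -36.8]]
ridge front top [[89.2, 31.9], [89.3, -31.2]]
ridge rear bot [[81.5, 36.0], [81.4, -35.3]]
```

The cover's rear edge is at unit x ≈ 55 mm and the ridge's rear face at 81 mm, so travel is about 0.125–0.13 and the cover is fully open. Now I back off, lift and lay the tool down in the clear area in front of the unit.

Request:
step_arm([
  [0.3,-2,0,0,0,0,-1],
  [0.3,-2,5,0,0,0,-1],
  [0.3,-2,9,0,0,0,-1],
  [-5,-2.5,9,0,0,0,-1],
  [-10,-3,9,0,0,0,-1],
  [-15,-3.5,9,0,0,0,-1],
  [-18,-3.5,9,0,0,0,-1],
  [-18,-3.5,5,0,0,0,-1],
  [-18,-3.5,0,0,0,0,-1],
  [-18,-3.5,-4,0,0,0,-1],
  [-18,-3.5,-5.3,0,0,0,-1],
  [-18,-3.5,-5.9,0,0,0,-1],
  [-18,-3.5,-5.9,0,0,0,-1],
  [-18,-3.5,-5.9,0,0,0,-1],
])

```text
clock: 10.4
tool_pos: [426.4, -150.6, 74.6]
ee_rot: [0.001, 0.655, 0.756, 0.001]
ft_force: [-0.7, 0.4, -0.3]
grip_width: 0.186
grip_force: 40.0
```

Request:
step_arm([
  [0,0,-0.1,0,0,0,-1],
  [0,0,-0.1,0,0,0,0],
  [0,0,-0.1,0,0,0,0],
  [0,0,-0.1,0,0,0,0],
  [0,0,4,0,0,0,0],
  [0,0,9,0,0,0,1],
  [0,0,14,0,0,0,1],
  [3,-5,15,0,0,-8,1],
  [6,-10,15,0,0,-16,1],
  [9,-15,15,0,0,-24,1],
  [9,-20,15,0,0,-31,1],
  [9,-21.5,15,0,0,-31,1],
  [9,-21.5,15,0,0,-31,1],
  [9,-21.5,15,0,0,-31,1],
])

```text
clock: 11.8
tool_pos: [514.8, -366.5, 222.7]
ee_rot: [-0.0, 0.833, 0.553, -0.001]
ft_force: [0.4, 0.3, -0.4]
grip_width: 0.995
grip_force: 0.0
```

Run:
```python
from h import *
o=robot.observe();print(o['tool_pos'],o['ee_rot'])
C,im=snap("wrist","w5");np.savez("w5.npz",K=C[1],e=C[2],M=C[3])
Ct,it=snap("top","top5")
hsv=cv2.cvtColor(im,cv2.COLOR_RGB2HSV)
m=cv2.inRange(hsv,(100,80,150),(135,255,255))
cs,_=cv2.findContours(m,cv2.RETR_EXTERNAL,cv2.CHAIN_APPROX_NONE)
for c in cs:
    if cv2.contourArea(c)>300: print(cv2.boundingRect(c),cv2.contourArea(c))
s=np.zeros((480,800,3),np.uint8);s[:384,:512]=im[:,:,::-1];s[:384,512:]=it[130:322,200:344,::-1].repeat(2,0).repeat(2,1);cv2.imwrite("pics/v5.png",s[:384])
```

```text
[ 514.77289219 -366.4570908   222.72683971] [-2.72200129e-04  8.33436073e-01  5.52615518e-01 -5.72265612e-04]
(178, 275, 62, 33) 1616.5
(186, 215, 62, 35) 967.5
(236, 106, 47, 63) 2213.0
(399, 93, 48, 51) 668.5
```

View pics/v5.png

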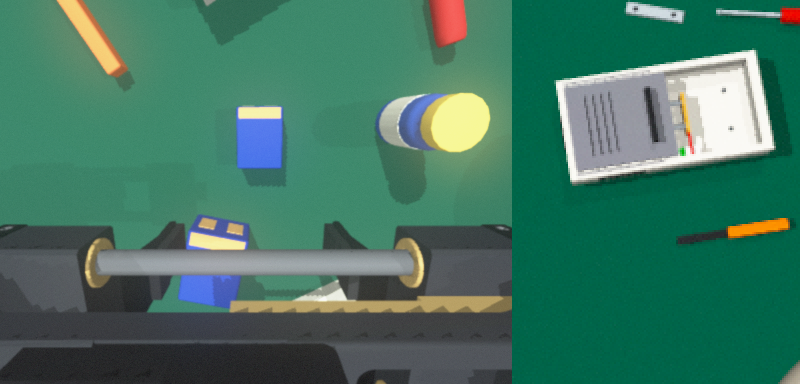

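The left panel shows the small pack at (237–283, 106–168) with its brass stripe ahead. The large pack is at (180–248, 215–305). The right panel shows the tool lying on the desk and the cover open.

Run:
```python
from h import *
d=np.load("w5.npz");C=(None,d['K'],d['e'],d['M'])
im=cv2.imread("pics/w5.png");hsv=cv2.cvtColor(im,cv2.COLOR_BGR2HSV)
k=(cv2.inRange(hsv,(100,80,120),(135,255,255))|cv2.inRange(hsv,(10,60,150),(35,255,255)));b=np.zeros_like(k);b[95:175,225:295]=k[95:175,225:295]
c=max(cv2.findContours(b,cv2.RETR_EXTERNAL,cv2.CHAIN_APPROX_NONE)[0],key=cv2.contourArea)
w=px2w(C,c[:,0].astype(float),38)[:,:2].astype(np.float32);print(cv2.boundingRect(c),cv2.minAreaRect(w));print(cv2.boxPoints(cv2.minAreaRect(w)))
o=robot.observe();q=o['ee_rot'];print(np.degrees(2*np.arctan2(q[2],q[1])))
# bay, from top5: red pointer / green / plate
Ct=cal("top");it=cv2.imread("pics/top5.png");h2=cv2.cvtColor(it,cv2.COLOR_BGR2HSV)
O=np.array([602.8,-88.4]);u=np.array([-.146,.989]);v=np.array([-.989,-.146])
def U(uv,z):
    x=px2w(Ct,uv,z)[:,:2]-O;return np.c_[x@u,x@v].round(1)
for n,lo,hi,z in(("brass",(10,100,120),(30,255,255),42),("red",(0,130,100),(9,255,255),42),("green",(50,150,120),(75,255,255),37)):
    m=cv2.inRange(h2,lo,hi);p=np.argwhere(m[160:210,275:300])[:,::-1]+[275,160];print(n,len(p));
    if len(p): a=U(p,z);print(a.min(0),a.max(0),a.mean(0))
```

```text
(236, 106, 47, 63) ((540.0692749023438, -319.0371398925781), (59.28932189941406, 45.37823486328125), 67.13992309570312)
[[ 507.6458  -337.5391 ]
 [ 549.4599  -355.1677 ]
 [ 572.49274 -300.5352 ]
 [ 530.67865 -282.9066 ]]
67.26409531216623
brass 48
[ 29.1 -28.2] [35.8 35.5] [32.53958333  3.3       ]
red 12
[30.4 35.9] [34.3 63.2] [32.20833333 46.825     ]
green 6
[44.5 54.4] [48.5 63.2] [46.28333333 58.61666667]
```

Request:
step_arm([
  [2.5,4.7,-3,0,0,0,1],
  [2.5,4.7,-3,0,0,0,1],
  [2.5,4.7,-8,0,0,0,1],
  [2.5,4.7,-12,0,0,0,1],
  [2.5,4.7,-14,0,0,0,1],
  [2.5,4.7,-14.7,0,0,0,1],
  [2.5,4.7,-14.7,0,0,0,1],
  [2.5,4.7,-14.7,0,0,0,-1],
  [2.5,4.7,-14.7,0,0,0,-1],
  [2.5,4.7,-14.7,0,0,0,-1],
  [2.5,4.7,-14.7,0,0,0,-1],
  [2.5,4.7,-14.7,0,0,0,-1],
  [2.5,4.7,-14.7,0,0,0,-1],
], force=35)

```text
clock: 13.2
tool_pos: [540.4, -318.6, 76.4]
ee_rot: [0.0, 0.833, 0.553, 0.0]
ft_force: [-0.9, -0.3, -1.2]
grip_width: 0.537
grip_force: 0.0
```

Request:
step_arm([
  [0,0,0,0,0,0,-1],
  [0,0,0,0,0,0,-1],
  [0,0,0,0,0,0,-1],
  [0,0,2,0,0,0,-1],
  [0,0,5,0,0,0,-1],
  [0,0,9,0,0,0,-1],
  [2,5,9,0,0,7,-1],
  [4,10,9,0,0,14,-1],
  [6,15,9,0,0,21,-1],
  [6.5,19,9,0,0,28,-1],
  [6.5,21.5,9,0,0,31.2,-1],
  [6.5,21.5,9,0,0,31.2,-1],
  [6.5,21.5,9,0,0,31.2,-1],
])

```text
clock: 14.5
tool_pos: [605.1, -103.2, 165.9]
ee_rot: [-0.0, 0.653, 0.757, -0.0]
ft_force: [0.3, -0.9, -3.2]
grip_width: 0.518
grip_force: 35.0
```

Run:
```python
from h import *
o=robot.observe();q=o['ee_rot'];print(o['tool_pos'],np.degrees(2*np.arctan2(q[2],q[1])),o['joint_positions'].round(2))
C,im=snap("wrist","w6");np.savez("w6.npz",K=C[1],e=C[2],M=C[3])
```

```text
[ 605.0501617  -103.19651525  165.8578359 ] 98.42978800008942 [-0.34  0.44  0.55  1.66 -0.25  1.1   0.43]
```

View pics/w6.png

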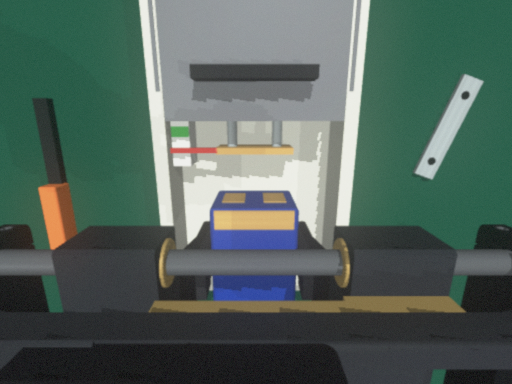

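The picture shows the pack centred on the plate: pack columns 213–297, plate 218–293. The red pointer (172–218, row 150) is short of the green mark (180, row 131). I'll lower the pack into the bay.

Request:
step_arm([
  [0,0,-3,0,0,0,-1],
  [0,0,-5,0,0,0,-1],
  [0,0,-6.5,0,0,0,-1],
  [0,0,-7.4,0,0,0,-1],
  [0,0,-7.7,0,0,0,-1],
  [0,0,-7.9,0,0,0,-1],
  [0,0,-7.95,0,0,0,-1],
  [0,0,-7.95,0,0,0,-1],
])

```text
clock: 15.35
tool_pos: [605.7, -103.7, 87.4]
ee_rot: [0.0, 0.653, 0.757, 0.0]
ft_force: [-0.7, -0.0, -2.7]
grip_width: 0.509
grip_force: 35.0
```

Request:
step_arm([
  [0,0,-0.1,0,0,0,-1],
  [0,0,-0.1,0,0,0,-1],
  [0,0,-0.1,0,0,0,-1],
])

```text
clock: 15.65
tool_pos: [605.8, -103.6, 86.3]
ee_rot: [0.0, 0.653, 0.757, 0.0]
ft_force: [0.1, 0.2, 2.3]
grip_width: 0.517
grip_force: 35.0
```

Request:
step_arm([
  [-0.06,0.4,0,0,0,0,-1],
  [-0.12,0.8,0,0,0,0,-1],
  [-0.18,1.2,0,0,0,0,-1],
  [-0.24,1.6,0,0,0,0,-1],
  [-0.3,2.0,0,0,0,0,-1],
  [-0.34,2.3,0,0,0,0,-1],
  [-0.34,2.3,0,0,0,0,-1],
  [-0.34,2.3,0,0,0,0,-1],
])

```text
clock: 16.45
tool_pos: [602.3, -80.8, 86.3]
ee_rot: [0.001, 0.653, 0.757, 0.0]
ft_force: [1.4, -4.9, 5.5]
grip_width: 0.512
grip_force: 35.0
```

```bash
cat > m.py <<'E'
from h import *
import sys
o=robot.observe();print(o['tool_pos'].round(1),o['ft_force'].round(1),"along u",o['ft_force'][:2]@[-.146,.989])
C,im=snap("wrist",sys.argv[1]);hsv=cv2.cvtColor(im,cv2.COLOR_RGB2HSV)
O=np.array([602.8,-88.4]);u=np.array([-.146,.989]);v=np.array([-.989,-.146])
for n,lo,hi,z in(("red",(0,130,80),(9,255,255),41),("green",(50,150,90),(75,255,255),37),("brass/stripe",(12,110,100),(30,255,255),42)):
    k=cv2.inRange(hsv,lo,hi);b=np.zeros_like(k);b[60:225,165:340]=k[60:225,165:340]
    for c in cv2.findContours(b,cv2.RETR_EXTERNAL,cv2.CHAIN_APPROX_NONE)[0]:
        if len(c)>8:
            w=px2w(C,c[:,0].astype(float),z)[:,:2]-O;a=np.c_[w@u,w@v];print(n,cv2.boundingRect(c),a.min(0).round(1),a.max(0).round(1),a.mean(0).round(1))
E
python3 m.py w7
```

```text
[602.3 -80.8  86.3] [ 1.4 -4.9  5.5] along u -5.013298395853292
red (165, 195, 31, 8) [38.1 29.6] [41.8 45.2] [39.9 37.5]
brass/stripe (215, 212, 79, 13) [ 26.4 -20.8] [33.  19.8] [29.7 -0.4]
brass/stripe (195, 194, 116, 11) [ 37.3 -29.1] [42.6 29.6] [40.   0.4]
```

Travel is about 7.6 mm by both position and vision. I'll press about 6.5 mm more.

Request:
step_arm([
  [-0.03,0.2,0,0,0,0,-1],
  [-0.06,0.4,0,0,0,0,-1],
  [-0.09,0.62,0,0,0,0,-1],
  [-0.09,0.62,0,0,0,0,-1],
  [-0.09,0.62,0,0,0,0,-1],
])

```text
clock: 17.0
tool_pos: [601.4, -75.5, 86.3]
ee_rot: [0.001, 0.654, 0.757, -0.0]
ft_force: [1.8, -7.8, 3.9]
grip_width: 0.511
grip_force: 35.0
```

```bash
sed -i 's/60:225,165:340/60:225,100:340/g' m.py; python3 m.py w8
python3 - <<'E'
from h import *
a=cv2.imread("pics/w8.png");C,t=snap("top","top8")
s=np.zeros((400,800,3),np.uint8);s[:,:480]=cv2.resize(a[100:260,120:312],(480,400));s[:,480:]=cv2.resize(t[145:235,215:287,::-1],(320,400));cv2.imwrite("pics/v8.png",s)
E
```

```text
[601.4 -75.5  86.3] [ 1.8 -7.8  3.9] along u -7.954157649594837
red (127, 196, 69, 7) [43.4 29.7] [46.7 64.8] [44.7 47.3]
brass/stripe (215, 212, 79, 13) [ 31.7 -20.7] [38.4 19.8] [35.1 -0.5]
brass/stripe (195, 196, 116, 9) [ 42.7 -29.1] [46.9 29.6] [44.8  0.3]
```

View pics/v8.png

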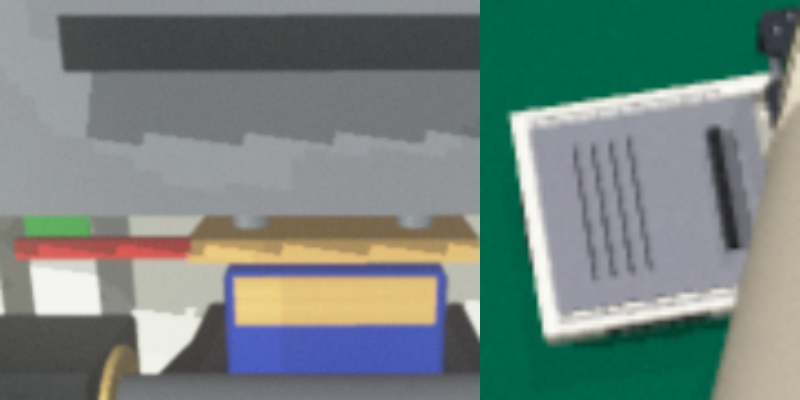

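The picture shows the pack square against the plate and the red pointer overlapping the near edge of the green mark, about 12.7 mm of travel. I'll add about 1.3 mm to centre it.

Request:
step_arm([
  [-0.02,0.13,0,0,0,0,-1],
  [-0.02,0.13,0,0,0,0,-1],
  [-0.02,0.13,0,0,0,0,-1],
  [-0.02,0.13,0,0,0,0,-1],
  [-0.02,0.13,0,0,0,0,-1],
  [-0.02,0.13,0,0,0,0,-1],
  [-0.02,0.13,0,0,0,0,-1],
  [-0.02,0.13,0,0,0,0,-1],
])

```text
clock: 17.9
tool_pos: [601.3, -74.6, 86.3]
ee_rot: [0.001, 0.654, 0.757, -0.0]
ft_force: [1.3, -8.8, 4.3]
grip_width: 0.516
grip_force: 35.0
```

```bash
python3 m.py w9
python3 - <<'E'
from h import *
a=cv2.imread("pics/w9.png");cv2.imwrite("pics/v9.png",cv2.resize(a[160:225,110:240],(800,400),interpolation=cv2.INTER_CUBIC))
E
```

```text
[601.3 -74.6  86.3] [ 1.3 -8.8  4.3] along u -8.888723404184137
red (128, 196, 68, 7) [44.4 29.7] [47.6 64.2] [45.8 46.9]
brass/stripe (215, 212, 79, 13) [ 32.7 -20.7] [39.3 19.8] [36.  -0.5]
brass/stripe (196, 196, 115, 9) [ 43.6 -29.1] [47.9 29.1] [45.7 -0.6]
```

View pics/v9.png

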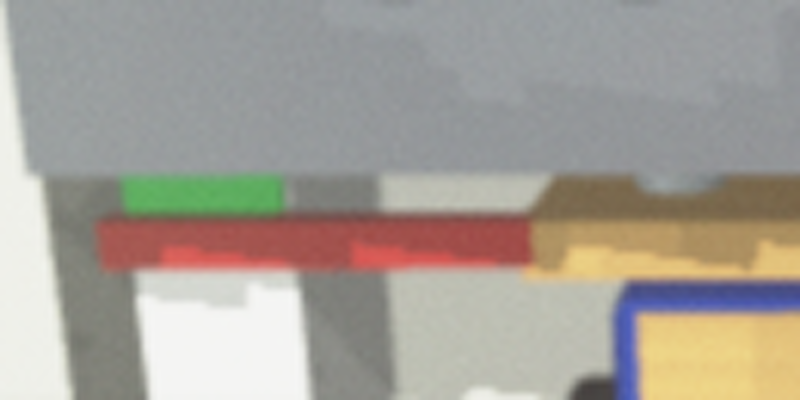

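Run:
```python
from h import *
d=np.load("w6.npz");C=(None,d['K'],d['e'],d['M']);hsv=cv2.cvtColor(cv2.imread("pics/w6.png"),cv2.COLOR_BGR2HSV)
O=np.array([602.8,-88.4]);u=np.array([-.146,.989])
for n,lo,hi,zs in(("red",(0,110,80),(9,255,255),(38,41)),("green",(50,150,70),(75,255,255),(36,)),("brass",(12,110,100),(30,255,255),(42,))):
    k=cv2.inRange(hsv,lo,hi);b=np.zeros_like(k);b[120:165,165:300]=k[120:165,165:300];p=np.argwhere(b)[:,::-1].astype(float)
    for z in zs: a=(px2w(C,p,z)[:,:2]-O)@u;print(n,z,len(a),np.percentile(a,[2,50,98]).round(1))
Cw=cal("wrist");im=cv2.imread("pics/w9.png");hs=cv2.cvtColor(im,cv2.COLOR_BGR2HSV);k=cv2.inRange(hs,(45,90,60),(75,255,255));b=np.zeros_like(k);b[180:200,125:165]=k[180:200,125:165];p=np.argwhere(b)[:,::-1].astype(float);a=(px2w(Cw,p,36)[:,:2]-O)@u;print("green now",len(a),a.min(),a.max())
o=robot.observe();print(o['ft_force'],o['qvel'].round(4).tolist(),o['tool_pos'])
```

```text
red 38 217 [31.6 33.2 34.7]
red 41 217 [31.9 33.5 35. ]Traceback (most recent call last):
  File "<stdin>", line 6, in <module>
IndexError: too many indices for array: array is 1-dimensional, but 2 were indexed
```

Run:
```python
from h import *
d=np.load("w6.npz");C=(None,d['K'],d['e'],d['M']);im=cv2.imread("pics/w6.png").astype(int)
O=np.array([602.8,-88.4]);u=np.array([-.146,.989])
col=im[118:160,180];a=[(px2w(C,[(180,r)],36)[0,:2]-O)@u for r in range(118,160)]
for r,c,x in zip(range(118,160),col,a):
    if 122<r<140: print(r,c.tolist(),round(x,1))
o=robot.observe();print(o['ft_force'],abs(o['qvel']).max(),o['tool_pos'],o['clock'])
```

```text
123 [195, 202, 198] 53.6
124 [194, 201, 197] 52.9
125 [189, 198, 190] 52.1
126 [143, 181, 145] 51.4
127 [102, 166, 99] 50.6
128 [90, 162, 89] 49.9
129 [89, 160, 87] 49.1
130 [90, 162, 88] 48.3
131 [89, 160, 87] 47.6
132 [88, 160, 88] 46.8
133 [87, 160, 86] 46.1
134 [89, 162, 89] 45.3
135 [90, 160, 88] 44.5
136 [111, 170, 110] 43.8
137 [170, 191, 173] 43.0
138 [191, 199, 196] 42.3
139 [197, 205, 202] 41.5
[ 1.75685678 -8.76097149  3.48950221] 0.0014700059081639192 [601.26333481 -74.57755749  86.33073321] 17.95
```

```bash
python3 -c "
from station import robot
print(robot.sign_off())"
```

```text
the job is handed in; nothing more can be done
None
```

I pushed the cover fully open with the orange tool (about 125–130 mm) and laid the tool back on the desk; the arm is holding the small blue pack in the bay, pressing the plate to an estimated 12.5–14 mm with the pointer in the green mark, and the job is handed in at 18 s.

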